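# Put the rubber stamp away in the box with the folding lid stay

## Robot

A 6-joint arm with a two-finger parallel gripper is mounted at the origin on a cart in front of the work surface, level with it; the furniture and walls round the work are solid. World frame = base frame: x ahead of the robot, y to its left, z up, the work surface at z = 0. Lengths are in mm, angles in rad, forces in N, time in s.
With the tool pointing down it reaches from about 350 to 775 mm from the base axis. Payload 7.3 kg.
Tool frame: the origin (TCP) lies at the very end of the fingers, on their centre line; the grasp point (between the pads) lies behind it (bot.grip_point_offset is the z of the grasp point in the tool frame, in mm); z points along the fingers, y is the line along which they close (so a half turn about z gives the same grasp; the last joint's range is limited). The gripper opens to 92 mm and grips with 3 to 60 N. Pads are 19 mm wide; open, the fingers measure 130 mm over their backs; the gripper's body (75 mm by 190 mm) begins 47 mm behind the grasp point.
Start: joints at [-1.428, 0.342, 1.524, -0, 1.275, -0.146], TCP at [149.543, -503.271, 226.741] pointing down, gripper open.
Joint ranges: [-2.53, 2.53], [-0.77, 2.02], [0.04, 2.7], [-1, 4.14], [0.28, 2.66], [-3.11, 3.11]. Speed limits (rad/s): [2.57, 2.57, 3.14, 3.14, 3.14, 3.14].

## Interface

Orientations are given as [roll, pitch, yaw] about the fixed x, y, z axes, in that order (R = Rz(yaw) Ry(pitch) Rx(roll)).
In Python, from plant import bot gives the robot as it stands. The module is installed in compiled form; this text tells all that it offers.
- The arm moves only by the shell command python3 -m crank 'ROWS'. ROWS is JSON, a list that holds one entry, the list of rows, each a list of 5 numbers: the opening, from 0 (shut) to 1 (fully open), then the shift along the tool's x, y, z in cm, then the turn about the tool's z in degrees. In form: [[[claw, x, y, z, turn], ...]]. A call has exactly 10 rows; each row is the pose to reach, as a shift and turn from the pose commanded when the call began, along the tool's axes at that moment; what a row does not reach only later rows make up. A row lasts 1/10 s, in which the tool goes at most 50 mm and 8.59 degrees, less where a joint would pass 70% of its speed; a pose out of reach is approached as far as the arm can. A call with a gripper value outside its range is refused whole. The fingers move at their own pace and stop on an object; the grip force is fixed at half the most. Time passes only in rows, so rows that repeat a pose let the fingers close, or fill a call up. It gives the time, the measured TCP pose, the force, the opening and the grip force at its end, in the units of the state.
- bot.get_obs(): the state, without advancing time (a new reading comes with each control period).
- bot.capture(name): name is "scene" or "top" or "wrist"; returns (picture, depth): 420x560x3 uint8, red, green, blue; 420x560 float32, mm along the optical axis (not along the pixel's ray), 0 where there is no reading.
- bot.calibration(name): a dict with "vertical_fov" (degrees; the focal length in pixels is half the picture's height over the tangent of half this angle, whatever the lens; pixels are square), "cx", "cy" (the principal point, pixels), "rvec" (rotation vector, rad) and "tvec" (3), from world to camera coordinates, as OpenCV has them; the wrist camera has in their place "tool_from_camera" (4x4, takes a point from camera to tool coordinates, whose origin is the TCP and whose axes are the flange's). Camera axes: x right, y down, z forward; pixel columns grow to the right and rows downward; lengths in mm; the calibration is good to about 2 mm. A picture is of the moment at which its call begins: read the wrist's pose just before it. calibration takes no time and is no camera call.
- bot.close_job(): hands the job in; it is judged then, once.
The state is a dict: "time": time; "joint_positions": joint angles; "dq": joint speeds; "tau": joint torques, N m; "tool_pos": TCP position; "tcp_rot": TCP orientation; "contact_force": force on the tool from outside, world axes, zero at the start; "moment": the same for the moment, N m; "grip_width": finger opening in mm; "finger_force": force on a finger pad.
Only numpy, scipy, OpenCV 4.12 (cv2) and the standard library are available. Lean on these libraries where they do the work, as an engineer would, in place of code of your own. Each camera call takes 0.05 s, during which the arm holds its last target. There are 200 camera calls.

## Task

Put the rubber stamp away in the steel stamp box: raise the lid until its folding side stay locks and the lid stands open by itself, and stand the stamp upright on the box floor in the empty front half, ahead of the ink pad. Then close the box: take the stay by the handle on its knee, lift slightly to free the lock, fold the knee towards the front of the box and guide the lid down with it until it is fully shut, and let go. Feel your way and never force the stay or the lid, do not let the lid fall, and leave the other things where they are.

Things in the scene. Friction and masses are not known exactly. Their poses are not given: they have to be found in the camera images.
- stamp_box: Grey sheet-steel stamp box, fixed on the counter, 200 mm deep (x) x 230 mm wide (y), rim 84 mm high, walls 3 mm; top of the shut lid 89 mm high. Origin: centre of its underside. x points from the front (key lock, two card frames; robot's side) to the hinge side, y to the side with the folding stay (robot's left), z up.
- box_front (a point): Middle of the empty front half of the box, on the inner floor: (-50, 0, 6) mm in the box frame. The front half spans x -97 to -4 mm, y -112 to 112 mm; a low partition, 18 mm above the floor, parts it from the rear half with an ink pad and a label roll. The open lid leans over the rear half; its front edge then stands some 180 mm above the rim, over box x of about 0 mm (handle bar +20).
- hinge (a point): Middle of the lid's hinge axis, on the far rim of the box: (100, 0, 86) mm in the box frame; the axis runs along the box's y.
- lid (a joint): Lid angle, rad: 0 shut, grows as the front edge rises. Lid about 0.7 kg; it falls shut unless the stay is locked. Raised far enough, the stay straightens and stops the lid, somewhere from 1.20 to 1.42 rad: the lock collar is set differently on each box. Raise till that stop is felt as 4 to 8 N more at the lid handle (12 N more bends the stay), then let the lid down to 1.10: it rests there locked.
- lid_handle (a point): Centre of the lid's bow handle: round steel bar 10 mm thick, 80 mm long along the box's y between two bent arms. Lid shut: 226 mm ahead of the hinge axis and 26 mm above it (24 mm above the lid's top, 21 mm ahead of its front edge). It swings up and back about the hinge. It can be pinched from above, fingers fore and aft, and rolls between them.
- knee_handle (a point): On the handle of the stay's knee: round steel bar 12 mm thick along the box's y, from y = 136 to 211 mm of the box frame, 20 mm knob at its outer end; this point is at y = 181. Lid shut: near x = -91, z = 50 mm of the box frame; locked: near x = 16, z = 118. Pinch it from above, fingers fore and aft, here or further out so that the gripper's body clears the open lid.
- stay_upper: Upper arm of the stay, a flat steel arm, with the knee handle. Origin in line with its rivet on the lid, on the box's middle plane. Rivet to knee 77 mm. The lower arm reaches 78 mm from the knee to its foot pivot on the box's left side, x = -13, z = 46 mm of the box frame. The knee pin can slide up a slot of the lower arm, by 8 to 27 mm (as the lock collar on it is set), away from the foot.
- stay_rivet (a point): Rivet of the stay on the lid's left edge, 120 mm from the hinge axis. Locked, the arms are in line and a tongue of the upper arm sits behind the collar's lip: the knee cannot fold, a pull of 17 N bends it. To free it raise the knee handle, and the lid with it (2 to 6 N), up and back, 40 degrees above level, till the pin is felt to stop (after 10 to 31 mm); the tongue is out from 1 mm before that.
- knee_path (a point): About the top of the knee handle's way as it folds, (-13, 181, 129) mm in the box frame. Freed and still held up, the knee is pulled to the front, square to the arms; once it has swung by 0.3 rad it runs on an arc of 78 to 88 mm radius about the foot pivot, over the top and down in front till the lid is shut, and lets the lid down with it (up to 12 N). Over 2.5 rad/s the lid counts as let fall.
- rubber_stamp: Wooden rubber stamp standing on the counter to the right of the box: block 26 x 64 x 17 mm (x, y, z), above it a round turned handle about 24 mm thick up to 71 mm. Origin: centre of its underside, z up. 70 g.
- dater: Bystander: self-inking dater standing on the counter, 48 x 62 x 118 mm, right of the box towards the back.
- packing_tape: Bystander: roll of packing tape lying flat, 96 mm across, 48 mm high, right of the dater.
- marker: Bystander: felt marker lying on the counter, 135 mm long, 17 mm thick, right of the stamp.

How it is judged (in metres and radians):
On the way, in this order (a step that is already met when the one before it is completed fails the run):
1. the lid stands open by itself on its locked stay, nobody touching the box (value of joint lid above 1 rad and velocity of joint lid between -0.05 and 0.05 rad/s and contact force between the fingers and stamp_box below 0.1 N), for 0.4 s.
2. the stamp stands upright on the box floor in the front half, let go, the lid still standing open by itself (all of step 1 and x of rubber_stamp in the frame of stamp_box between -0.1 and 0 m and y of rubber_stamp in the frame of stamp_box between -0.115 and 0.115 m and z of rubber_stamp in the frame of stamp_box below 0.012 m and angle between rubber_stamp's own z axis and vertical below 0.12 rad and contact force between the fingers and rubber_stamp below 0.1 N), for 0.2 s.
At the end, for the whole second after the job is handed in: The lid is fully shut (within 0.03 rad), the rubber stamp stands upright (within 0.12 rad) on the floor of the box's front half, and the robot has let go of box, stay and stamp (value of joint lid below 0.03 rad and x of rubber_stamp in the frame of stamp_box between -0.1 and 0 m and y of rubber_stamp in the frame of stamp_box between -0.115 and 0.115 m and z of rubber_stamp in the frame of stamp_box below 0.012 m and angle between rubber_stamp's own z axis and vertical below 0.12 rad and contact force between the fingers and rubber_stamp below 0.1 N and linear speed of rubber_stamp below 0.02 m/s and contact force between the fingers and stamp_box below 0.1 N); the robot touches nothing.
It fails at once if the stay is forced: its knee is pulled against the locked tongue with over 30 N at the tongue, or its pin is driven against the end of the slot with over 30 N (contact force between stay_upper_c4 and lock_collar_c1 above 30 N or contact force between knee_c0 and lock_collar_c0 above 30 N).
It fails at once if the lid is let fall (faster than 2.5 rad/s) (velocity of joint lid below -2.5 rad/s).
It fails at once if a bystander (dater, marker, packing tape) is moved more than 30 mm (distance of any of dater, marker, packing_tape from where it was at the start of the episode above 0.03 m).
It also fails if it takes over 72 s, if anything falls off the work surface, if the arm or the gripper's body presses on something with over 40 N, if the wrist force passes 120 N, or if a joint passes its speed limit or range.

## Working session

There is one attempt and no reset: what is moved stays moved. The work goes in short steps, Python scripts to look and compute and a shell command to move; the robot and the scene stay as the last step left them, time stands still between calls to the robot, and variables do not carry over. Pictures are saved under pics/ and viewed, at most 10 in all, crops included, and the job is handed in when it is done.

```bash
mkdir -p pics; python3 - <<'E'
from plant import bot
import cv2,numpy as np
o=bot.get_obs();print(o,bot.grip_point_offset)
for n in("scene","top"):
    p,d=bot.capture(n);cv2.imwrite(f"pics/{n}0.png",p[:,:,::-1]);np.save(f"pics/{n}0.npy",d)
    print(bot.calibration(n))
print(bot.calibration("wrist"))
E
```

```text
{'time': 0.0, 'joint_positions': array([-1.42802937e+00,  3.42730122e-01,  1.52503583e+00,  1.63812285e-05,
        1.27538652e+00, -1.45976769e-01]), 'dq': array([-0.00021776,  0.00034457,  0.00200989,  0.0001008 ,  0.00139118,
        0.0017585 ]), 'tau': array([ 4.99551716e-04, -4.31238484e+01, -2.44220638e+01,  7.17783510e-02,
        5.58919518e-02, -1.54940858e-04]), 'tool_pos': array([ 149.47142824, -502.84297834,  226.03455441]), 'tcp_rot': array([-3.14005170e+00, -2.42387060e-04,  2.88738755e-01]), 'contact_force': array([ 0.51028586, -0.15927986,  0.110822  ]), 'moment': array([-0.00944799, -0.02828289, -0.07583666]), 'finger_force': 0.0, 'grip_width': 91.63983179425487} -18.8
{'vertical_fov': 45.96384050423831, 'cx': 279.88812913813535, 'cy': 204.208862273327, 'rvec': array([ 1.07058036, -2.4177009 ,  1.01996275]), 'tvec': array([379.64435528, 371.49957522, 879.26521265])}
{'vertical_fov': 47.458744620892574, 'cx': 278.7393986282937, 'cy': 204.89432479248316, 'rvec': array([ 2.13339584, -2.06070259,  0.22961491]), 'tvec': array([ -17.7799218 ,  586.28746225, 1056.16291898])}
{'vertical_fov': 67.19105977971043, 'cx': 281.88093158996736, 'cy': 212.58885721014093, 'tool_from_camera': array([[-8.41066960e-05, -9.62652335e-01, -2.70740606e-01,
         7.32470676e+01],
       [ 9.99999975e-01, -1.37229039e-04,  1.77280983e-04,
        -1.16689374e+00],
       [-2.07813425e-04, -2.70740584e-01,  9.62652322e-01,
        -1.59836374e+02],
       [ 0.00000000e+00,  0.00000000e+00,  0.00000000e+00,
         1.00000000e+00]])}
```

View pics/scene0.png

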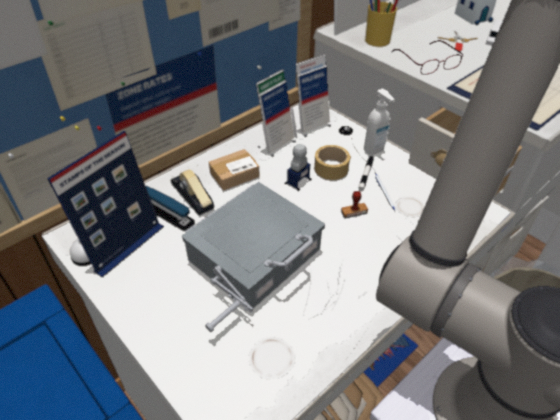

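View pics/top0.png

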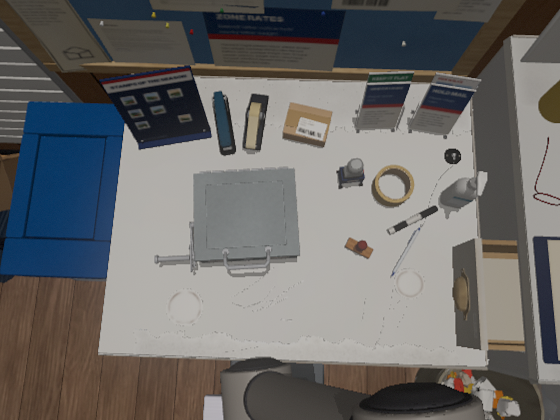

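The top view shows the lid with corners near (194,172), (297,168), (299,259) and (194,264). The lid handle is near (246,268), the knee handle runs from (157,260) to (190,260), and the stamp is at (359,246).

```bash
cat > h.py <<'E'
import numpy as np,cv2
from plant import bot
from scipy.spatial.transform import Rotation as Rn
def cloud(n,d,c=None,o=None):
    c=c or bot.calibration(n);f=210/np.tan(np.radians(c["vertical_fov"]/2))
    v,u=np.mgrid[0:420,0:560]
    P=np.stack([(u-c["cx"])/f*d,(v-c["cy"])/f*d,d],-1)
    if n=="wrist":
        T=c["tool_from_camera"];P=P@T[:3,:3].T+T[:3,3]
        W=P@Rn.from_euler("xyz",o["tcp_rot"]).as_matrix().T+o["tool_pos"]
    else:
        R=cv2.Rodrigues(c["rvec"])[0];W=(P-c["tvec"])@R
    W[d==0]=np.nan
    return W
def box():  # origin xy, yaw
    b=np.load("box.npy");return b[:2],b[2]
def b2w(p):
    o,a=box();c,s=np.cos(a),np.sin(a);return np.array([o[0]+c*p[0]-s*p[1],o[1]+s*p[0]+c*p[1],p[2]])
def w2b(p):
    o,a=box();c,s=np.cos(a),np.sin(a);x,y=p[0]-o[0],p[1]-o[1];return np.array([c*x+s*y,-s*x+c*y,p[2]])
def tool(dst,o=None):  # cm shift in tool axes from measured pose
    o=o or bot.get_obs()
    return Rn.from_euler("xyz",o["tcp_rot"]).as_matrix().T@(np.array(dst)-o["tool_pos"])/10
def st():
    o=bot.get_obs();print(round(o["time"],2),o["tool_pos"].round(1),o["tcp_rot"].round(3),"F",o["contact_force"].round(1),"w",o["grip_width"].round(1),o["finger_force"],"box",w2b(o["tool_pos"]).round(1));return o
E
python3 - <<'E'
from h import *
d=np.load("pics/top0.npy");W=cloud("top",d);p=cv2.imread("pics/top0.png")
m=np.zeros(d.shape,bool);m[150:285,150:305]=1
z=W[...,2];print(np.nanmedian(z[300:340,200:300]),np.nanmedian(z[200:240,220:270]))
k=m&(abs(z-89)<5);q=cv2.morphologyEx(k.astype(np.uint8),cv2.MORPH_OPEN,np.ones((9,9)))
pts=W[q>0][:,:2].astype(np.float32);r=cv2.minAreaRect(pts);print(r)
k=m&(z>100);print("lidhandle",np.median(W[k],0),k.sum());
Wk=W[k];print(Wk[:,1].min(),Wk[:,1].max(),Wk[:,0].min(),Wk[:,0].max())
kn=np.zeros(d.shape,bool);kn[250:272,153:190]=1;kk=kn&(z>25);
for u in range(152,200,4):
    s=kk[:,u];print(u,W[:,u][s].mean(0).round(1) if s.any() else None)
h=cv2.cvtColor(p,cv2.COLOR_BGR2HSV);s=np.zeros(d.shape,bool);s[230:262,335:380]=1
s&=(h[...,1]>100)&(z>5)
low=s&(z<25);print("stamp",cv2.minAreaRect(W[low][:,:2].astype(np.float32)));hi=s&(z>40);print(W[hi].mean(0),np.median(W[hi],0),hi.sum(),z[hi].max(),W[hi].min(0),W[hi].max(0))
E
```

```text
0.024110474880568385 90.57540553222304
((562.62939453125, 79.424072265625), (209.88450622558594, 237.94256591796875), 5.036538600921631)
lidhandle [438.66219848  68.39219131 114.74288989] 277
18.775587446505437 121.47845770657531 428.2215292543909 472.3638966500457
152 None
156 [451.6 281.5  59.2]
160 [453.5 273.4  55.2]
164 [453.9 264.3  54.8]
168 [454.3 255.2  53.8]
172 [454.5 245.6  55. ]
176 [456.2 236.9  52.9]
180 [457.6 227.5  53.9]
184 [457.8 217.9  55.3]
188 [458.3 209.   53.4]
192 None
196 None
stamp ((499.362060546875, -192.87025451660156), (61.77347946166992, 23.432605743408203), 64.44798278808594)
[ 499.5849545  -192.54394167   69.22873765] [ 499.96510988 -192.07858888   69.3165178 ] 53 74.14477004922153 [ 491.07676884 -201.83233883   59.55317814] [ 507.64417484 -182.13694314   74.14477005]
```

```bash
python3 - <<'E'
from h import *
np.save("box.npy",np.array([562.5,79.4,0.0885]))
o=st();print(tool([430,-150,226]),tool(np.r_[b2w([-126,0,0])[:2],190]),b2w([-126,0,112]))
E
```

```text
Traceback (most recent call last):
  File "h.py", line 25, in st
    o=bot.get_obs();print(round(o["time"],2),o["tool_pos"].round(1),o["tcp_rot"].round(3),"F",o["contact_force"].round(1),"w",o["grip_width"].round(1),o["finger_force"],"box",w2b(o["tool_pos"]).round(1));return o
                                                                                                                              ^^^^^^^^^^^^^^^^^^^^^
AttributeError: 'float' object has no attribute 'round'
```

```bash
sed -i 's/o\["grip_width"\].round(1)/round(o["grip_width"],1)/' h.py; python3 - <<'E'
from h import *
o=st();print(tool([430,-150,226]),tool(np.r_[b2w([-126,0,0])[:2],190]),b2w([-126,0,112]))
E
```

```text
0.1 [ 149.5 -502.9  226.1] [-3.14  -0.     0.289] F [ 0.1  0.1 -0. ] w 91.8 0.0 box [-462.9 -543.5  226.1]
[ 36.94031211 -25.84019534   0.05354064] [ 43.82565798 -46.55872024   3.68307907] [436.99310978  68.26355054 112.        ]
```

```bash
python3 -m crank '[[[1,4,-2.8,0,-8],[1,8,-5.6,0,-16],[1,12,-8.4,0,-24],[1,16,-11.2,0,-32],[1,20,-14,0,-40],[1,24,-16.8,0,-48],[1,28,-19.6,0,-56],[1,32,-22.4,0,-64],[1,36,-25.2,0,-72],[1,37.5,-29,0,-78.5]]]'; python3 - <<'E'
from h import *
o=st();print(tool(np.r_[b2w([-126,0,0])[:2],190]))
E
```

```text
time: 1.1
tool_pos: [428.7, -116.8, 226.4]
tcp_rot: [3.14, 0.0, 1.665]
contact_force: [0.2, 1.6, -0.6]
grip_width: 91.6
finger_force: 0.0
1.1 [ 428.7 -116.8  226.4] [3.14  0.    1.665] F [ 0.2  1.6 -0.6] w 91.6 0.0 box [-150.6 -183.6  226.4]
[18.34832699  2.56652953  3.64170989]
```

```bash
python3 -m crank '[[[0.5,4,0.5,0.5,0],[0.5,8,1,1,0],[0.5,12,1.5,1.5,0],[0.5,16,2,2,0],[0.5,18.3,2.6,3,0],[0.5,18.3,2.6,3,0],[0.5,18.3,2.6,3,0],[0.5,18.3,2.6,3,0],[0.5,18.3,2.6,3,0],[0.5,18.3,2.6,3,0]]]' >/dev/null; python3 - <<'E'
from h import *
o=st();p,d=bot.capture("wrist");cv2.imwrite("pics/w1.png",p[:,:,::-1]);np.save("pics/w1.npy",d)
W=cloud("wrist",d,o=o);B=np.stack(np.vectorize(lambda x,y:tuple(w2b([x,y,0])[:2]))(W[...,0],W[...,1])+(W[...,2],),-1)
m=(B[...,2]>104)&(B[...,2]<125)&(B[...,0]<-110)&(B[...,0]>-145)&(abs(B[...,1])<60)
print(m.sum(),np.median(B[m],0),np.nanmin(B[m],0),np.nanmax(B[m],0))
for y in(-30,-15,0,15,30):
    k=m&(abs(B[...,1]-y)<4);print(y,B[k].mean(0) if k.any() else None, B[k][:,0].min() if k.any() else 0,B[k][:,0].max() if k.any() else 0)
m=(B[...,2]>80)&(B[...,2]<97);print(np.nanpercentile(B[m],[0.5,50,99.5],axis=0))
E
```

```text
2.1 [436.3  65.3 196.9] [3.141 0.    1.657] F [-0.6 -0.5  0.1] w 45.9 0.0 box [-126.9   -2.9  196.9]
1713 [-125.89053752    7.07488209  117.48081073] [-132.43572131  -49.55934722  108.96521034] [-110.46737443   53.24389533  120.46240678]
-30 [-127.15962542  -30.10165694  117.83779966] -131.666352287127 -122.59889884878561
-15 [-127.54976804  -15.00207673  117.53083505] -132.43572130522563 -122.62809818132718
0 [-1.27479493e+02 -1.52428455e-02  1.17492619e+02] -132.27932529521746 -122.6686413253094
15 [-127.38565086   15.11097068  117.72412326] -132.14781677919387 -122.7125046415868
30 [-127.36655993   30.0954506   117.80086864] -132.01959541900416 -122.73768545062248
[[-105.33266387 -112.38457514   84.36523222]
 [  -2.71616548   44.70288109   91.72499469]
 [ 100.46432352  125.01197129   94.11334272]]
```

View pics/w1.png

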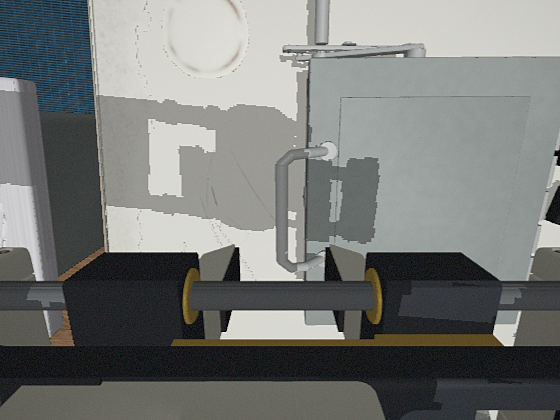

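The wrist view shows the lid's handle bar at about (283,210), parallel to the fingers' faces, so I can descend on it.

```bash
python3 - <<'E'
from h import *
b=np.load("box.npy");b[0]-=1.2;np.save("box.npy",b)
st();print(tool(b2w([-126,2,96])))
E
```

```text
2.15 [436.4  65.4 196.9] [3.141 0.    1.658] F [-0.4 -0.6  0.2] w 46.0 0.0 box [-125.7   -2.9  196.9]
[ 0.49230067 -0.03502503 10.08883439]
```

```bash
python3 -m crank '[[[0.5,0.4,-0.05,2.5,0],[0.5,0.4,-0.05,5,0],[0.5,0.4,-0.05,7.5,0],[0.5,0.4,-0.05,9,0],[0.5,0.4,-0.05,10,0],[0.5,0.4,-0.05,10,0],[0,0.4,-0.05,10,0],[0,0.4,-0.05,10,0],[0,0.4,-0.05,10,0],[0,0.4,-0.05,10,0]]]' >/dev/null; python3 -c "
from h import *
st()"
```

```text
3.15 [435.7  70.   97.2] [3.141 0.    1.659] F [ 0.3  1.2 -0.1] w 18.3 0.0 box [-126.     1.8   97.2]
```

```bash
python3 -c "
import numpy as np
r=np.hypot(226,26);a0=np.arctan2(26,226)
for t in np.arange(0,1.45,.05):print(round(t,2),round((226-r*np.cos(a0+t))/10,2),round(-(r*np.sin(a0+t)-26)/10,2))"
```

```text
0.0 0.0 -0.0
0.05 0.16 -1.13
0.1 0.37 -2.24
0.15 0.64 -3.35
0.2 0.97 -4.44
0.25 1.35 -5.51
0.3 1.78 -6.56
0.35 2.26 -7.59
0.4 2.8 -8.6
0.45 3.38 -9.57
0.5 4.01 -10.52
0.55 4.69 -11.43
0.6 5.42 -12.31
0.65 6.18 -13.15
0.7 6.99 -13.95
0.75 7.84 -14.71
0.8 8.72 -15.42
0.85 9.64 -16.09
0.9 10.59 -16.72
0.95 11.57 -17.3
1.0 12.58 -17.82
1.05 13.61 -18.3
1.1 14.67 -18.72
1.15 15.74 -19.09
1.2 16.83 -19.41
1.25 17.94 -19.67
1.3 19.06 -19.87
1.35 20.19 -20.02
1.4 21.32 -20.11
```

```bash
python3 -m crank '[[[0,0,0,0,0],[0,0,0,0,0],[0,0.0,0,0,0],[0,0,0.05,-0.3,0],[0,0,0.1,-0.6,0],[0,0,0.17,-1.13,0],[0,0,0.37,-2.25,0],[0,0,0.63,-3.35,0],[0,0,0.94,-4.45,0],[0,0,1.31,-5.52,0]]]' ; python3 -c "
from h import *
st()"
```

```text
time: 4.15
tool_pos: [448.7, 71.2, 152.4]
tcp_rot: [3.141, 0.0, 1.659]
contact_force: [5.0, 0.2, -7.8]
grip_width: 9.0
finger_force: 30.0
4.15 [448.7  71.2 152.4] [3.141 0.    1.659] F [ 5.   0.2 -7.8] w 9.0 29.99260425567627 box [-112.9    1.8  152.4]
```

```bash
python3 -m crank '[[[0,0,0.47,-1.04,0],[0,0,0.95,-2.07,0],[0,0,1.49,-3.08,0],[0,0,2.07,-4.05,0],[0,0,2.7,-5.0,0],[0,0,3.38,-5.91,0],[0,0,4.11,-6.79,0],[0,0,4.87,-7.63,0],[0,0,5.68,-8.43,0],[0,0,6.53,-9.19,0]]]' >/dev/null; python3 -c "
from h import *
st()"
```

```text
5.15 [510.8  76.9 244.7] [-3.135 -0.     1.659] F [-12.3  -0.3   7.6] w 9.1 29.997255206108093 box [-50.5   2.  244.7]
```

```bash
python3 -m crank '[[[0,0,0.4,0.4,0],[0,0,0.6,-0.4,0],[0,0,0.81,-0.8,0],[0,0,1.73,-1.48,0],[0,0,2.68,-2.1,0],[0,0,3.68,-2.69,0],[0,0,4.68,-3.21,0],[0,0,5.2,-3.45,0],[0,0,5.2,-3.45,0],[0,0,5.2,-3.45,0]]]' >/dev/null; python3 -c "
from h import *
st()"
```

```text
6.15 [565.1  81.5 280. ] [3.141 0.    1.659] F [-6.6 -1.1  7.9] w 8.8 30.007520020008087 box [  3.9   1.8 280. ]
```

```bash
python3 -m crank '[[[0,0,0.0,-0.2,0],[0,0,0.53,-0.5,0],[0,0,0.9,-0.66,0],[0,0,1.28,-0.81,0],[0,0,1.66,-0.95,0],[0,0,2.04,-1.08,0],[0,0,2.42,-1.21,0],[0,0,2.81,-1.33,0],[0,0,2.81,-1.33,0],[0,0,2.81,-1.33,0]]]' >/dev/null; python3 -c "
from h import *
st()"
```

```text
7.15 [593.2  84.1 291.7] [-3.141 -0.     1.659] F [-4.2  0.2 -3.5] w 8.9 29.995146095752716 box [ 32.2   1.8 291.7]
```

```bash
python3 -m crank '[[[0,0,0.1,-0.02,0],[0,0,0.2,-0.03,0],[0,0,0.3,-0.03,0],[0,0,0.4,-0.04,0],[0,0,0.5,-0.06,0],[0,0,0.6,-0.08,0],[0,0,0.6,-0.08,0],[0,0,0.6,-0.08,0],[0,0,0.6,-0.08,0],[0,0,0.6,-0.08,0]]]' >/dev/null; python3 -c "
from h import *
st()"
```

```text
8.15 [599.3  84.6 293.5] [3.14  0.    1.659] F [-6.3  0.4  2.2] w 8.9 29.995695054531097 box [ 38.3   1.8 293.5]
```

```bash
cat > g.py <<'E'
from h import *;import sys
o=st();b=w2b(o["tool_pos"]);rx,rz=b[0]-100,b[2]+14.8-86;r=np.hypot(rx,rz);F=o["contact_force"]
ft=(F[0]*rz-F[2]*rx)/r;fr=(F[0]*rx+F[2]*rz)/r
print("ang",np.degrees(np.arctan2(rz,-rx)).round(2),"r",r.round(1),"ft",ft.round(1),"fr",fr.round(1))
sys.exit(ft<-9)
E
C='python3 -m crank'
python3 -m crank '[[[0,0,0.05,-0.01,0],[0,0,0.1,-0.02,0],[0,0,0.15,-0.04,0],[0,0,0.2,-0.05,0],[0,0,0.25,-0.07,0],[0,0,0.3,-0.08,0],[0,0,0.3,-0.08,0],[0,0,0.3,-0.08,0],[0,0,0.3,-0.08,0],[0,0,0.3,-0.08,0]]]' >/dev/null; python3 g.py &&
python3 -m crank '[[[0,0,0.05,-0.01,0],[0,0,0.1,-0.02,0],[0,0,0.15,-0.04,0],[0,0,0.2,-0.05,0],[0,0,0.25,-0.06,0],[0,0,0.3,-0.07,0],[0,0,0.3,-0.07,0],[0,0,0.3,-0.07,0],[0,0,0.3,-0.07,0],[0,0,0.3,-0.07,0]]]' >/dev/null; python3 g.py
```

```text
9.15 [602.3  84.9 294.4] [3.14  0.    1.659] F [-5.9 -0.9  2.3] w 9.1 29.995616376399994 box [ 41.3   1.8 294.4]
ang 75.28 r 230.8 ft -5.1 fr 3.7
9.15 [602.3  84.9 294.4] [3.14  0.    1.659] F [-5.9 -0.9  2.3] w 9.1 29.995616376399994 box [ 41.3   1.8 294.4]
ang 75.28 r 230.8 ft -5.1 fr 3.7False
False
```

```bash
sed -i 's/sys.exit(ft<-9)/sys.exit(int(ft<-8.5))/' g.py
python3 -m crank '[[[0,0,0.05,-0.01,0],[0,0,0.1,-0.02,0],[0,0,0.15,-0.04,0],[0,0,0.2,-0.05,0],[0,0,0.25,-0.06,0],[0,0,0.3,-0.07,0],[0,0,0.3,-0.07,0],[0,0,0.3,-0.07,0],[0,0,0.3,-0.07,0],[0,0,0.3,-0.07,0]]]' >/dev/null; python3 g.py &&
python3 -m crank '[[[0,0,0.05,-0.01,0],[0,0,0.1,-0.02,0],[0,0,0.15,-0.03,0],[0,0,0.2,-0.04,0],[0,0,0.25,-0.05,0],[0,0,0.3,-0.06,0],[0,0,0.3,-0.06,0],[0,0,0.3,-0.06,0],[0,0,0.3,-0.06,0],[0,0,0.3,-0.06,0]]]' >/dev/null && python3 g.py &&
python3 -m crank '[[[0,0,0.05,-0.01,0],[0,0,0.1,-0.02,0],[0,0,0.15,-0.03,0],[0,0,0.2,-0.04,0],[0,0,0.25,-0.05,0],[0,0,0.3,-0.06,0],[0,0,0.3,-0.06,0],[0,0,0.3,-0.06,0],[0,0,0.3,-0.06,0],[0,0,0.3,-0.06,0]]]' >/dev/null && python3 g.py
```

```text
10.15 [605.2  85.1 295.2] [3.14  0.    1.659] F [-4.8 -0.1  2.5] w 8.9 29.995709359645844 box [ 44.2   1.8 295.2]
ang 76.02 r 230.8 ft -4.1 fr 3.6
11.15 [608.3  85.4 296. ] [3.139 0.    1.659] F [-6.  -0.3  3.3] w 8.8 29.995886385440826 box [ 47.4   1.9 296. ]
ang 76.82 r 230.9 ft -5.0 fr 4.6
12.15 [611.3  85.7 296.8] [3.139 0.    1.659] F [-6.1 -0.4  4. ] w 9.0 29.99588191509247 box [ 50.3   1.9 296.8]
ang 77.59 r 231.0 ft -5.1 fr 5.2
```

```bash

python3 -m crank '[[[0,0,0.05,0,0],[0,0,0.1,-0.01,0],[0,0,0.15,-0.02,0],[0,0,0.2,-0.02,0],[0,0,0.25,-0.03,0],[0,0,0.3,-0.04,0],[0,0,0.35,-0.05,0],[0,0,0.35,-0.05,0],[0,0,0.35,-0.05,0],[0,0,0.35,-0.05,0]]]' >/dev/null; python3 g.py &&
python3 -m crank '[[[0,0,0.05,-0.01,0],[0,0,0.1,-0.01,0],[0,0,0.15,-0.02,0],[0,0,0.2,-0.03,0],[0,0,0.25,-0.04,0],[0,0,0.3,-0.05,0],[0,0,0.35,-0.05,0],[0,0,0.35,-0.05,0],[0,0,0.35,-0.05,0],[0,0,0.35,-0.05,0]]]' >/dev/null && python3 g.py &&
python3 -m crank '[[[0,0,0.05,-0.01,0],[0,0,0.1,-0.02,0],[0,0,0.15,-0.03,0],[0,0,0.2,-0.03,0],[0,0,0.25,-0.04,0],[0,0,0.3,-0.05,0],[0,0,0.35,-0.05,0],[0,0,0.35,-0.05,0],[0,0,0.35,-0.05,0],[0,0,0.35,-0.05,0]]]' >/dev/null && python3 g.py
```

```text
13.15 [614.8  86.  297.5] [3.139 0.    1.659] F [-7.2 -0.3  5.3] w 8.9 29.996054470539093 box [ 53.9   1.8 297.5]
ang 78.48 r 231.0 ft -6.0 fr 6.7
14.15 [619.3  86.3 298.2] [3.136 0.    1.659] F [-3.4 -0.8  5.6] w 8.9 30.00614047050476 box [ 58.4   1.8 298.2]
ang 79.61 r 230.8 ft -2.3 fr 6.1
15.15 [622.7  86.7 298.8] [3.136 0.    1.659] F [-3.   0.2  6.1] w 9.0 30.006229877471924 box [ 61.8   1.8 298.8]
ang 80.48 r 230.8 ft -1.9 fr 6.5
```

```bash
sed -i 's/-8.5/-6/' g.py
python3 -m crank '[[[0,0,0.05,0.03,0],[0,0,0.1,0.03,0],[0,0,0.15,0.02,0],[0,0,0.2,0.02,0],[0,0,0.25,0.01,0],[0,0,0.3,0,0],[0,0,0.35,0,0],[0,0,0.35,0,0],[0,0,0.35,0,0],[0,0,0.35,0,0]]]' >/dev/null; python3 g.py &&
python3 -m crank '[[[0,0,0.05,-0.01,0],[0,0,0.1,-0.01,0],[0,0,0.15,-0.02,0],[0,0,0.2,-0.02,0],[0,0,0.25,-0.03,0],[0,0,0.3,-0.03,0],[0,0,0.35,-0.03,0],[0,0,0.35,-0.03,0],[0,0,0.35,-0.03,0],[0,0,0.35,-0.03,0]]]' >/dev/null && python3 g.py &&
python3 -m crank '[[[0,0,0.05,-0.01,0],[0,0,0.1,-0.01,0],[0,0,0.15,-0.02,0],[0,0,0.2,-0.02,0],[0,0,0.25,-0.03,0],[0,0,0.3,-0.03,0],[0,0,0.35,-0.03,0],[0,0,0.35,-0.03,0],[0,0,0.35,-0.03,0],[0,0,0.35,-0.03,0]]]' >/dev/null && python3 g.py
```

```text
16.15 [626.4  87.  299.3] [3.135 0.    1.659] F [-3.  -0.2  7.8] w 9.0 30.007377862930298 box [ 65.5   1.8 299.3]
ang 81.39 r 230.7 ft -1.8 fr 8.1
17.15 [630.   87.3 299.7] [3.135 0.    1.659] F [-2.9  0.4  8.4] w 8.9 30.00768631696701 box [ 69.1   1.8 299.7]
ang 82.3 r 230.6 ft -1.8 fr 8.8
18.15 [633.5  87.6 300.1] [3.135 0.    1.659] F [-2.1  0.5  7.5] w 9.3 30.00788301229477 box [ 72.7   1.8 300.1]
ang 83.19 r 230.5 ft -1.2 fr 7.7
```

```bash

python3 -m crank '[[[0,0,0.05,0.02,0],[0,0,0.1,0.02,0],[0,0,0.15,0.02,0],[0,0,0.2,0.02,0],[0,0,0.25,0.02,0],[0,0,0.3,0.02,0],[0,0,0.35,0.02,0],[0,0,0.35,0.02,0],[0,0,0.35,0.02,0],[0,0,0.35,0.02,0]]]' >/dev/null; python3 g.py &&
python3 -m crank '[[[0,0,0.05,0,0],[0,0,0.1,0,0],[0,0,0.15,0,0],[0,0,0.2,0,0],[0,0,0.25,0,0],[0,0,0.3,0,0],[0,0,0.35,-0.01,0],[0,0,0.35,-0.01,0],[0,0,0.35,-0.01,0],[0,0,0.35,-0.01,0]]]' >/dev/null && python3 g.py &&
python3 -m crank '[[[0,0,0.05,0,0],[0,0,0.1,0,0],[0,0,0.15,0,0],[0,0,0.2,0,0],[0,0,0.25,0,0],[0,0,0.3,0,0],[0,0,0.35,-0.01,0],[0,0,0.35,-0.01,0],[0,0,0.35,-0.01,0],[0,0,0.35,-0.01,0]]]' >/dev/null && python3 g.py
```

```text
19.15 [637.2  88.  300.4] [3.134 0.    1.659] F [-2.   0.6  9.5] w 9.0 30.00817447900772 box [ 76.4   1.8 300.4]
ang 84.11 r 230.4 ft -1.0 fr 9.6
20.15 [640.7  88.3 300.6] [3.133 0.    1.659] F [-2.4 -0.1  9.5] w 8.9 30.008326470851898 box [ 79.9   1.8 300.6]
ang 85.0 r 230.3 ft -1.6 fr 9.6
21.15 [643.9  88.6 300.9] [3.134 0.    1.659] F [-2.9  1.6 11.2] w 8.9 30.008296966552734 box [ 83.1   1.8 300.9]
ang 85.8 r 230.3 ft -2.1 fr 11.4
```

```bash

python3 -m crank '[[[0,0,0.03,0.05,0],[0,0,0.06,0.08,0],[0,0,0.1,0.08,0],[0,0,0.13,0.08,0],[0,0,0.16,0.08,0],[0,0,0.2,0.08,0],[0,0,0.2,0.08,0],[0,0,0.2,0.08,0],[0,0,0.2,0.08,0],[0,0,0.2,0.08,0]]]' >/dev/null; python3 g.py &&
python3 -m crank '[[[0,0,0.05,0,0],[0,0,0.1,0,0],[0,0,0.15,0,0],[0,0,0.2,0,0],[0,0,0.2,0,0],[0,0,0.2,0,0],[0,0,0.2,0,0],[0,0,0.2,0,0],[0,0,0.2,0,0],[0,0,0.2,0,0]]]' >/dev/null && python3 g.py
```

```text
22.15 [645.8  88.8 300.9] [3.133 0.    1.659] F [-4.9 -0.  13.5] w 8.9 30.009306371212006 box [ 85.    1.9 300.9]
ang 86.27 r 230.1 ft -4.0 fr 13.8
23.15 [647.5  88.9 300.9] [3.134 0.    1.659] F [-6.   0.7 14.6] w 8.8 30.009581744670868 box [ 86.7   1.9 300.9]
ang 86.68 r 230.1 ft -5.1 fr 15.0
```

```bash

python3 -m crank '[[[0,0,0,-0.05,0],[0,0,0,-0.1,0],[0,0,0,-0.15,0],[0,0,0,-0.2,0],[0,0,0,-0.2,0],[0,0,0,-0.2,0],[0,0,0,-0.2,0],[0,0,0,-0.2,0],[0,0,0,-0.2,0],[0,0,0,-0.2,0]]]' >/dev/null; python3 g.py
```

```text
24.15 [647.   88.9 301. ] [3.137 0.    1.659] F [-5.9 -0.   7.6] w 8.7 30.0085186958313 box [ 86.2   1.9 301. ]
ang 86.57 r 230.2 ft -5.4 fr 7.9
```

```bash

python3 -m crank '[[[0,0,0.05,-0.05,0],[0,0,0.1,-0.1,0],[0,0,0.15,-0.1,0],[0,0,0.15,-0.1,0],[0,0,0.15,-0.1,0],[0,0,0.15,-0.1,0],[0,0,0.15,-0.1,0],[0,0,0.15,-0.1,0],[0,0,0.15,-0.1,0],[0,0,0.15,-0.1,0]]]' >/dev/null; python3 g.py
```

```text
25.15 [648.   89.  301.1] [3.14  0.    1.659] F [-5.9 -0.7  4.4] w 8.9 30.008000135421753 box [ 87.3   1.9 301.1]
ang 86.83 r 230.2 ft -5.7 fr 4.7
```

```bash

python3 -m crank '[[[0,0,0.05,-0.02,0],[0,0,0.1,-0.05,0],[0,0,0.15,-0.05,0],[0,0,0.15,-0.05,0],[0,0,0.15,-0.05,0],[0,0,0.15,-0.05,0],[0,0,0.15,-0.05,0],[0,0,0.15,-0.05,0],[0,0,0.15,-0.05,0],[0,0,0.15,-0.05,0]]]' >/dev/null; python3 g.py
```

```text
26.15 [649.2  89.  301.2] [3.141 0.    1.659] F [-7.6 -0.7  4.2] w 9.2 30.007956326007843 box [ 88.4   1.8 301.2]
ang 87.11 r 230.3 ft -7.4 fr 4.6
```

```bash

python3 -m crank '[[[0,0,0.05,-0.03,0],[0,0,0.1,-0.03,0],[0,0,0.12,-0.03,0],[0,0,0.12,-0.03,0],[0,0,0.12,-0.03,0],[0,0,0.12,-0.03,0],[0,0,0.12,-0.03,0],[0,0,0.12,-0.03,0],[0,0,0.12,-0.03,0],[0,0,0.12,-0.03,0]]]' >/dev/null; python3 g.py; python3 - <<'E'
from h import *
p,d=bot.capture("scene");cv2.imwrite("pics/s2.png",cv2.resize(p[120:350,150:400,::-1],None,fx=2.4,fy=2.4))
E
```

```text
27.15 [650.1  89.2 301.2] [-3.141 -0.     1.659] F [-8.6 -0.1  2. ] w 9.1 30.008018910884857 box [ 89.3   1.9 301.2]
ang 87.33 r 230.3 ft -8.5 fr 2.4
```

View pics/s2.png

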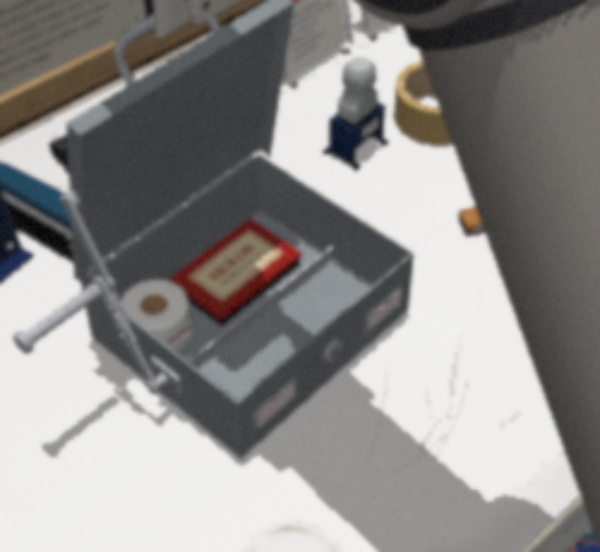

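The scene view shows the lid fully raised and the stay arms nearly in line (rivet (70,200), knee (105,285), foot (160,380)). The stop force was felt, so I'm letting it down to rest.

```bash

python3 -m crank '[[[0,0,-0.5,0.04,0],[0,0,-1.06,0.08,0],[0,0,-2.06,0.19,0],[0,0,-3.05,0.34,0],[0,0,-4.03,0.54,0],[0,0,-5.01,0.77,0],[0,0,-5.98,1.06,0],[0,0,-6.37,1.2,0],[0,0,-6.37,1.2,0],[0,0,-6.37,1.2,0]]]' >/dev/null; python3 g.py
```

```text
28.2 [587.9  83.5 288.9] [3.14  0.    1.659] F [-2.6 -0.1  3.1] w 9.2 29.9989315867424 box [ 26.8   1.7 288.9]
ang 71.42 r 229.6 ft -1.5 fr 3.8
```

```bash

python3 -m crank '[[[0,0,-0.15,0.05,0],[0,0,-0.3,0.1,0],[0,0,-0.45,0.15,0],[0,0,-0.6,0.2,0],[0,0,-0.6,0.2,0],[0,0,-0.6,0.2,0],[0,0,-0.6,0.2,0],[0,0,-0.6,0.2,0],[0,0,-0.6,0.2,0],[0,0,-0.6,0.2,0]]]' >/dev/null; python3 g.py
```

```text
29.2 [582.1  83.  286.7] [3.139 0.    1.659] F [3.8 1.3 5.2] w 9.1 30.003662109375 box [ 21.1   1.7 286.7]
ang 69.88 r 229.5 ft 5.4 fr 3.6
```

```bash

python3 -m crank '[[[0.4,0,0,0,0],[0.4,0,0,0,0],[0.4,0,0,0,0],[0.4,0,0,0,0],[0.4,0,0,-1.5,0],[0.4,0,0,-4,0],[0.4,0,0,-6,0],[0.4,-3,0,-6,0],[0.5,-6,-1,-6,-8],[0.5,-10,-2.5,-6,-16]]]' >/dev/null; python3 -c "
from h import *
o=st();print(tool([499.5,-192.7,140]))
p,d=bot.capture('top');W=cloud('top',d);z=W[...,2]
h=cv2.cvtColor(p,cv2.COLOR_RGB2HSV);s=np.zeros(d.shape,bool);s[230:262,335:380]=1
s&=(h[...,1]>100)&(z>5);print(s.sum(),W[s&(z>40)].mean(0))
"
```

```text
30.2 [565.  -19.  345.6] [-3.141e+00 -1.000e-03  1.946e+00] F [-0.2 -1.4 -0.1] w 45.3 0.0 box [ -5.  -98.3 345.6]
[-13.77930763 -12.44447932  20.56207995]
218 [ 499.43387005 -192.44031228   69.17607976]
```

```bash

python3 -m crank '[[[0.6,-2.5,-2.2,3.5,-8],[0.6,-5,-4.4,7,-16],[0.6,-7.5,-6.6,10.5,-24],[0.6,-10,-8.8,14,-32],[0.6,-12.5,-11,17.5,-40],[0.6,-13.78,-12.44,20.5,-43.4],[0.6,-13.78,-12.44,23.5,-43.4],[0.6,-13.78,-12.44,27,-43.4],[0.6,-13.78,-12.44,30,-43.4],[0.6,-13.78,-12.44,31.2,-43.4]]]' >/dev/null; python3 -m crank '[[[0,0,0,0,0],[0,0,0,0,0],[0,0,0,0,0],[0,0,0,0,0],[0,0,0,0,0],[0,0,0,0,0],[0,0,0,-1,0],[0,0,0,-3,0],[0,0,0,-7,0],[0,0,0,-12,0]]]' >/dev/null; python3 -c "
from h import *
o=st();print(tool(b2w([-55,-15,180]),o),np.degrees(np.pi+.0885-o['tcp_rot'][2]))"
```

```text
32.25 [ 497.2 -191.5  154.5] [ 3.141 -0.004  2.695] F [-0.1 -0.1 -0.6] w 23.9 29.99922752380371 box [ -87.8 -264.2  154.5]
[ 9.89081793 23.11204037 -2.50646132] 30.633012696129967
```

```bash

python3 -m crank '[[[0,1,2,0,-8],[0,2.2,5,0,-16],[0,3.8,8.7,0,-24],[0,5.4,12.4,0,-30.6],[0,7,16,0,-30.6],[0,8.6,19.6,0,-30.6],[0,10.15,22.96,0,-30.6],[0,10.15,22.96,2.5,-30.6],[0,10.15,22.96,5,-30.6],[0,10.15,22.96,7.5,-30.6]]]' >/dev/null;python3 -c "
from h import *
o=st();"
```

```text
33.25 [506.   59.3  79.1] [-3.141e+00  1.000e-03 -3.052e+00] F [ 0.6  0.5 -1.1] w 23.7 29.999042451381683 box [-56.8 -15.2  79.1]
```

```bash

python3 -m crank '[[[0,0,0,1.5,0],[0,0,0,2.8,0],[0,0,0,3.5,0],[0,0,0,3.8,0],[0,0,0,3.8,0],[0.5,0,0,3.8,0],[0.5,0,0,3.8,0],[0.5,0,0,3.8,0],[0.5,0,0,3.8,0],[0.5,0,0,3.8,0]]]' ;python3 -c "
from h import *
o=st();p,d=bot.capture('scene');cv2.imwrite('pics/s3.png',cv2.resize(p[100:350,150:400,::-1],None,fx=2.4,fy=2.4))"
```

```text
time: 34.25
tool_pos: [506.1, 58.7, 41.3]
tcp_rot: [-3.141, 0.0, -3.053]
contact_force: [-0.5, 0.7, -1.0]
grip_width: 45.8
finger_force: 0.0
34.25 [506.1  58.7  41.3] [-3.141  0.    -3.053] F [-0.5  0.7 -1. ] w 45.8 0.0 box [-56.8 -15.7  41.3]
```

View pics/s3.png

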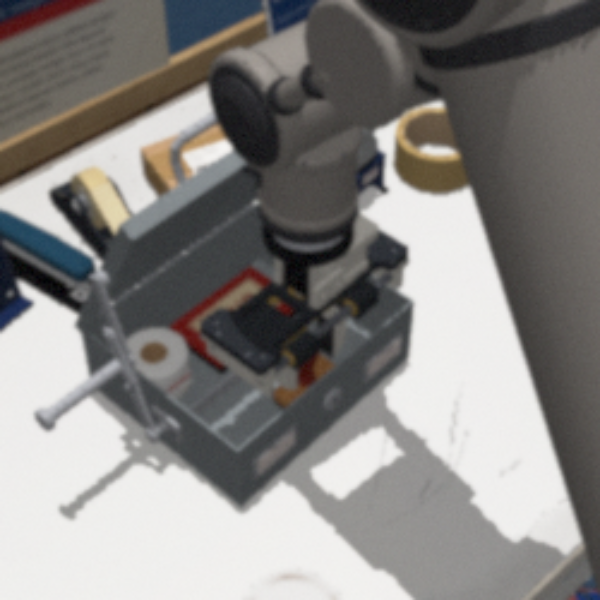

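The scene view shows the stamp standing on the front floor between the open fingers, at about (310,375) in the crop. The lid is still up and the stay arms are in line.

```bash

python3 -m crank '[[[0.5,0,0,-3,0],[0.5,0,0,-7,0],[0.5,1,0,-12,0],[0.5,3,3,-13,0],[0.5,5.3,7,-13,0],[0.5,5.3,11.5,-13,8],[0.5,5.3,16,-13,16],[0.5,5.3,20.2,-13,24.5],[0.5,5.3,20.2,-13,33],[0.5,5.3,20.2,-13,41.5]]]' >/dev/null; python3 -m crank '[[[0.5,0,0,0,8.5],[0.5,0,0,0,17],[0.5,0,0,0,25.5],[0.5,0,0,0,34],[0.5,0,0,0,42.5],[0.5,0,0,0,48.6],[0.5,0,0,0,48.6],[0.5,0,0,0,48.6],[0.5,0,0,0,48.6],[0.5,0,0,0,48.6]]]' >/dev/null;python3 -c "
from h import *
o=st();p,d=bot.capture('wrist');cv2.imwrite('pics/w4.png',p[:,:,::-1]);W=cloud('wrist',d,o=o)
B=np.stack(np.vectorize(lambda x,y:tuple(w2b([x,y,0])[:2]))(W[...,0],W[...,1])+(W[...,2],),-1)
print(tool(b2w([16,186,170])))
p,d=bot.capture('top');T=cloud('top',d);C=np.stack(np.vectorize(lambda x,y:tuple(w2b([x,y,0])[:2]))(T[...,0],T[...,1])+(T[...,2],),-1)
for A in(B,C):
  for y in(145,160,175,190,205):
    m=(abs(A[...,1]-y)<5)&(A[...,2]>85)&(A[...,2]<140)&(abs(A[...,0]-16)<40);print(y,m.sum(),A[m].mean(0) if m.any() else 0, A[m][:,2].max() if m.any() else 0)
"
```

```text
36.3 [435.4 255.3 171.2] [-3.141  0.     1.687] F [ 0.4 -0.1  0.6] w 46.1 0.0 box [-109.8  186.3  171.2]
[-0.37534189 12.57493581  0.11435502]
145 0 0 0
160 0 0 0
175 80 [ 12.97377931 178.22305292 123.68593366] 126.75749016753332
190 260 [ 12.99772699 190.01389051 124.04367878] 126.86356262919092
205 281 [ 12.96860847 205.00102191 124.08267811] 127.56989309564437
145 19 [ 14.93930178 145.16908998 122.28800088] 128.63882098570062
160 22 [ 15.73129051 160.18168426 123.01661766] 126.06210611909457
175 27 [ 15.20164997 175.18322749 122.67312699] 126.07352402893576
190 1 [ 19.65207607 186.44853438 122.60965501] 122.6096550069309
205 0 0 0
```

View pics/w4.png

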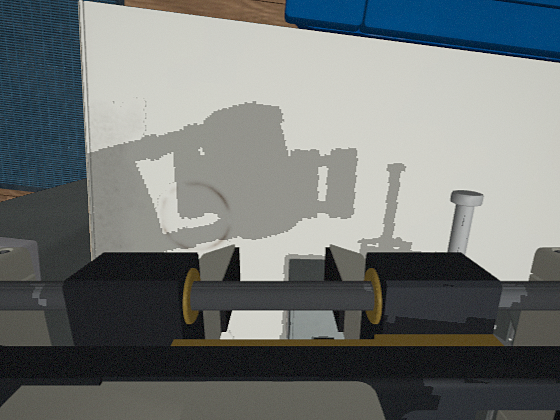

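The wrist view shows the knee-handle bar running down from its knob at (467,198). It reads box x of about 13 to 15 mm, and I'll grasp it at y = 186.

```bash

python3 -m crank '[[[0.5,-0.1,4,0,1.5],[0.5,-0.3,8.5,0,1.5],[0.5,-0.38,12.4,0,1.5],[0.5,-0.38,12.4,0,1.5],[0.5,-0.38,12.4,3,1.5],[0.5,-0.38,12.4,6,1.5],[0.5,-0.38,12.4,6.8,1.5],[0.35,-0.38,12.4,6.8,1.5],[0.3,-0.38,12.4,6.8,1.5],[0.3,-0.38,12.4,6.8,1.5]]]' >/dev/null; python3 -c "
from h import *
o=st();p,d=bot.capture('wrist');cv2.imwrite('pics/w5.png',p[:,:,::-1])"
```

```text
37.4 [560.  266.1 105.1] [ 3.139e+00 -1.000e-03  1.660e+00] F [ 0.5  0.1 -0.4] w 29.4 0.0 box [ 15.2 186.1 105.1]
```

View pics/w5.png

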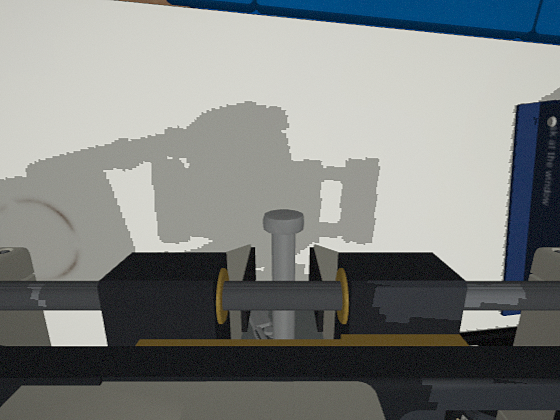

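The bar (column 284) is centred between the fingers (pads at 252 and 312), so I'm closing on it.

```bash

python3 -m crank '[[[0,0,0,0,0],[0,0,0,0,0],[0,0,0,0,0],[0,0,0,0,0],[0,0,0,0,0],[0,0,0,0,0],[0,0,0.08,-0.06,0],[0,0,0.15,-0.13,0],[0,0,0.23,-0.19,0],[0,0,0.31,-0.26,0]]]' >/dev/null; python3 -c "
from h import *
o=st()"
```

```text
38.45 [561.2 266.  104.7] [-3.139  0.     1.66 ] F [-0.8  1.9 -4. ] w 10.8 29.999016523361206 box [ 16.4 185.9 104.7]
```

```bash
python3 -c "
import numpy as np
from scipy.optimize import brentq
F=np.array([-13,46.]);H=np.array([100,86.])
riv=lambda a:H+120*np.array([-np.cos(a),np.sin(a)])
a1=brentq(lambda a:np.linalg.norm(riv(a)-F)-155,.3,1.8);a0=a1-1.1;print(a0)
k0=None
for t in np.arange(1.1,1.44,.02):
    v=riv(a0+t)-F;d=np.linalg.norm(v);k=F+v/d*(d-77)
    k0=k if k0 is None else k0;print(round(t,2),(d-155).round(1),k.round(1),(k-k0).round(1),np.hypot(*(k-k0)).round(1),np.degrees(np.arctan2(v[1],v[0])).round(1))
"
```

```text
-0.035078218929504024
1.1 -0.0 [ 14.6 119. ] [0. 0.] 0.0 69.3
1.12 1.8 [ 16.  120.4] [1.4 1.4] 2.0 68.7
1.14 3.6 [ 17.4 121.8] [2.8 2.8] 4.0 68.1
1.16 5.4 [ 18.9 123.1] [4.2 4.1] 5.9 67.6
1.18 7.2 [ 20.3 124.4] [5.7 5.5] 7.9 67.0
1.2 9.0 [ 21.8 125.7] [7.2 6.7] 9.9 66.4
1.22 10.7 [ 23.3 126.9] [8.7 8. ] 11.8 65.8
1.24 12.4 [ 24.8 128.1] [10.2  9.2] 13.7 65.3
1.26 14.1 [ 26.4 129.3] [11.8 10.3] 15.7 64.7
1.28 15.8 [ 28.  130.4] [13.4 11.5] 17.6 64.1
1.3 17.5 [ 29.6 131.5] [15.  12.5] 19.5 63.5
1.32 19.2 [ 31.2 132.5] [16.6 13.6] 21.4 63.0
1.34 20.8 [ 32.8 133.6] [18.2 14.6] 23.3 62.4
1.36 22.4 [ 34.4 134.5] [19.8 15.6] 25.2 61.8
1.38 24.0 [ 36.1 135.4] [21.5 16.5] 27.1 61.2
1.4 25.6 [ 37.8 136.3] [23.2 17.4] 29.0 60.7
1.42 27.2 [ 39.4 137.2] [24.8 18.2] 30.8 60.1
```

```bash

python3 -m crank '[[[0,0,0.11,-0.11,0],[0,0,0.26,-0.25,0],[0,0,0.41,-0.39,0],[0,0,0.56,-0.51,0],[0,0,0.71,-0.64,0],[0,0,0.87,-0.76,0],[0,0,1.03,-0.89,0],[0,0,1.03,-0.89,0],[0,0,1.03,-0.89,0],[0,0,1.03,-0.89,0]]]' >/dev/null; python3 -c "
from h import *
o=st()"
```

```text
39.45 [572.5 267.  114.8] [ 3.141 -0.     1.659] F [ 0.9  2.8 -6.8] w 10.8 29.995217621326447 box [ 27.8 185.9 114.8]
```

```bash

python3 -m crank '[[[0,0,0.16,-0.1,0],[0,0,0.32,-0.21,0],[0,0,0.48,-0.31,0],[0,0,0.48,-0.31,0],[0,0,0.48,-0.31,0],[0,0,0.48,-0.31,0],[0,0,0.48,-0.31,0],[0,0,0.48,-0.31,0],[0,0,0.48,-0.31,0],[0,0,0.48,-0.31,0]]]' >/dev/null; python3 -c "
from h import *
o=st()"
```

```text
40.45 [577.2 267.4 117.8] [3.142 0.    1.659] F [ 1.3  3.  -6.3] w 11.2 29.99440312385559 box [ 32.5 185.8 117.8]
```

```bash

python3 -m crank '[[[0,0,0.08,-0.05,0],[0,0,0.16,-0.1,0],[0,0,0.24,-0.15,0],[0,0,0.32,-0.2,0],[0,0,0.32,-0.2,0],[0,0,0.32,-0.2,0],[0,0,0.32,-0.2,0],[0,0,0.32,-0.2,0],[0,0,0.32,-0.2,0],[0,0,0.32,-0.2,0]]]' >/dev/null; python3 -c "
from h import *
o=st()"
```

```text
41.45 [580.5 267.7 119.8] [3.141 0.    1.659] F [ 0.   4.6 -6.9] w 10.8 29.993074536323547 box [ 35.7 185.8 119.8]
```

```bash

python3 -m crank '[[[0,0,0.08,-0.05,0],[0,0,0.16,-0.1,0],[0,0,0.24,-0.14,0],[0,0,0.24,-0.14,0],[0,0,0.24,-0.14,0],[0,0,0.24,-0.14,0],[0,0,0.24,-0.14,0],[0,0,0.24,-0.14,0],[0,0,0.24,-0.14,0],[0,0,0.24,-0.14,0]]]' >/dev/null; python3 -c "
from h import *
o=st()"
```

```text
42.45 [581.6 267.8 120.1] [-3.138  0.     1.659] F [-3.5  5.  -9.7] w 10.7 29.9930602312088 box [ 36.9 185.9 120.1]
```

```bash
cat > t.py <<'E'
import numpy as np
from scipy.optimize import brentq
F=np.array([-13,46.]);H=np.array([100,86.])
def lid(r,deg):
    b=np.radians(deg);k=F+r*np.array([np.cos(b),np.sin(b)])
    v=k-H;D=np.hypot(*v);c=(120**2+D*D-77**2)/(2*120*D)
    if c>1:return k,np.nan,np.nan
    ang=np.arctan2(v[1],-v[0])+np.arccos(c);a=ang
    R=H+120*np.array([-np.cos(a),np.sin(a)]);u=R-k
    return k,a+.035,np.arctan2(u[1],u[0])-b
E
python3 -c "
from t import *
for r in(101.5,100,95,88,83,78):
  for d in(61.5,64,68,72,76,80,90,110,130,150,170,180):
    k,t,f=lid(r,d);print(r,d,k.round(1),round(t,3),round(f,2))
"; python3 -c "
from h import *
st()"
```

```text
101.5 61.5 [ 35.4 135.2] 1.373 -0.0
101.5 64 [ 31.5 137.2] 1.371 -0.1
101.5 68 [ 25.  140.1] 1.357 -0.25
101.5 72 [ 18.4 142.5] 1.334 -0.38
101.5 76 [ 11.6 144.5] 1.304 -0.51
101.5 80 [  4.6 146. ] 1.268 -0.63
101.5 90 [-13.  147.5] 1.159 -0.92
101.5 110 [-47.7 141.4] 0.886 -1.45
101.5 130 [-78.2 123.8] 0.552 -1.99
101.5 150 [-100.9   96.8] nan nan
101.5 170 [-113.    63.6] nan nan
101.5 180 [-114.5   46. ] nan nan
100 61.5 [ 34.7 133.9] 1.355 0.02
100 64 [ 30.8 135.9] 1.353 -0.08
100 68 [ 24.5 138.7] 1.341 -0.23
100 72 [ 17.9 141.1] 1.32 -0.36
100 76 [ 11.2 143. ] 1.291 -0.49
100 80 [  4.4 144.5] 1.257 -0.61
100 90 [-13. 146.] 1.152 -0.9
100 110 [-47.2 140. ] 0.885 -1.43
100 130 [-77.3 122.6] 0.559 -1.96
100 150 [-99.6  96. ] nan nan
100 170 [-111.5   63.4] nan nan
100 180 [-113.   46.] nan nan
95 61.5 [ 32.3 129.5] 1.292 0.09
95 64 [ 28.6 131.4] 1.294 -0.01
95 68 [ 22.6 134.1] 1.287 -0.16
95 72 [ 16.4 136.4] 1.271 -0.3
95 76 [ 10.  138.2] 1.248 -0.43
95 80 [  3.5 139.6] 1.218 -0.55
95 90 [-13. 141.] 1.124 -0.84
95 110 [-45.5 135.3] 0.878 -1.37
95 130 [-74.1 118.8] 0.577 -1.88
95 15
[... 643 characters left out ...]
1.118 -0.41
83 90 [-13. 129.] 1.049 -0.7
83 110 [-41.4 124. ] 0.85 -1.22
83 130 [-66.4 109.6] 0.603 -1.71
83 150 [-84.9  87.5] 0.322 -2.18
83 170 [-94.7  60.4] -0.034 -2.74
83 180 [-96.  46.] nan nan
78 61.5 [ 24.2 114.5] 1.082 0.29
78 64 [ 21.2 116.1] 1.092 0.19
78 68 [ 16.2 118.3] 1.099 0.05
78 72 [ 11.1 120.2] 1.098 -0.09
78 76 [  5.9 121.7] 1.089 -0.23
78 80 [  0.5 122.8] 1.074 -0.35
78 90 [-13. 124.] 1.015 -0.64
78 110 [-39.7 119.3] 0.835 -1.16
78 130 [-63.1 105.8] 0.608 -1.64
78 150 [-80.5  85. ] 0.354 -2.09
78 170 [-89.8  59.5] 0.083 -2.54
78 180 [-91.  46.] -0.062 -2.76
42.45 [581.6 267.8 120.1] [-3.138  0.     1.659] F [-3.5  5.  -9.7] w 10.7 29.9930602312088 box [ 36.9 185.9 120.1]
```

```bash

python3 -m crank '[[[0,0,-0.1,0.05,0],[0,0,-0.2,0.07,0],[0,0,-0.3,0.04,0],[0,0,-0.4,0,0],[0,0,-0.5,-0.03,0],[0,0,-0.5,-0.03,0],[0,0,-0.5,-0.03,0],[0,0,-0.5,-0.03,0],[0,0,-0.5,-0.03,0],[0,0,-0.5,-0.03,0]]]' >/dev/null; cat > k.py <<'E'
from h import *
o=st();b=w2b(o["tool_pos"]);k=np.array([b[0]-.6+13,b[2]+14-46]);r=np.hypot(*k);u=k/r;F=o["contact_force"][[0,2]]
print("r",r.round(1),"deg",np.degrees(np.arctan2(k[1],k[0])).round(1),"Frad",(F@u).round(1),"Ffwd",(F@[-u[1],u[0]]).round(1))
E
python3 k.py
```

```text
43.45 [578.  267.4 121.7] [3.141 0.    1.659] F [-0.7  3.9 -5.3] w 10.8 29.99138206243515 box [ 33.2 185.8 121.7]
r 100.6 deg 63.0 Frad -5.1 Ffwd -1.7
```

```bash

python3 -m crank '[[[0,0,-0.16,-0.06,0],[0,0,-0.32,-0.12,0],[0,0,-0.48,-0.19,0],[0,0,-0.64,-0.26,0],[0,0,-0.8,-0.32,0],[0,0,-0.97,-0.38,0],[0,0,-1.14,-0.43,0],[0,0,-1.14,-0.43,0],[0,0,-1.14,-0.43,0],[0,0,-1.14,-0.43,0]]]' >/dev/null; python3 k.py
```

```text
44.45 [566.5 266.4 125.8] [3.142 0.    1.659] F [-1.1  4.3 -5.9] w 10.8 29.99034583568573 box [ 21.7 185.8 125.8]
r 99.8 deg 70.0 Frad -6.0 Ffwd -1.0
```

```bash

python3 -m crank '[[[0,0,-0.25,-0.08,0],[0,0,-0.5,-0.14,0],[0,0,-0.77,-0.15,0],[0,0,-1.04,-0.13,0],[0,0,-1.4,-0.06,0],[0,0,-1.76,0.02,0],[0,0,-1.76,0.02,0],[0,0,-1.76,0.02,0],[0,0,-1.76,0.02,0],[0,0,-1.76,0.02,0]]]' >/dev/null; python3 k.py
```

```text
45.45 [549.  264.8 125.6] [3.141 0.    1.659] F [-0.6  4.7 -4.7] w 11.1 29.99094843864441 box [  4.2 185.8 125.6]
r 95.1 deg 80.0 Frad -4.7 Ffwd -0.2
```

```bash

python3 -m crank '[[[0,0,-0.36,0.14,0],[0,0,-0.71,0.31,0],[0,0,-1.04,0.49,0],[0,0,-1.36,0.67,0],[0,0,-1.66,0.8,0],[0,0,-1.95,0.92,0],[0,0,-2.25,0.99,0],[0,0,-2.53,1.06,0],[0,0,-2.53,1.06,0],[0,0,-2.53,1.06,0]]]' >/dev/null; python3 k.py
```

```text
46.45 [523.6 262.5 115. ] [-3.141  0.     1.659] F [-1.1  1.6 -5.3] w 11.1 29.9925497174263 box [-21.4 185.7 115. ]
r 83.5 deg 96.2 Frad -5.2 Ffwd 1.7
```

```bash

python3 -m crank '[[[0,0,-0.54,0.15,0],[0,0,-1.08,0.34,0],[0,0,-1.62,0.53,0],[0,0,-2.15,0.74,0],[0,0,-2.65,1.0,0],[0,0,-3.15,1.29,0],[0,0,-3.62,1.62,0],[0,0,-4.06,1.96,0],[0,0,-4.06,1.96,0],[0,0,-4.06,1.96,0]]]' >/dev/null; python3 k.py
```

```text
47.45 [482.8 258.8  95.2] [-3.14e+00  1.00e-03  1.66e+00] F [-2.7  0.  -3.6] w 11.4 29.995600283145905 box [-62.3 185.7  95.2]
r 80.5 deg 128.3 Frad -1.1 Ffwd 4.4
```

```bash

python3 -m crank '[[[0,0,-0.38,0.38,0],[0,0,-0.76,0.76,0],[0,0,-1.1,1.2,0],[0,0,-1.44,1.65,0],[0,0,-1.72,2.12,0],[0,0,-1.99,2.61,0],[0,0,-2.16,3.0,0],[0,0,-2.3,3.38,0],[0,0,-2.3,3.38,0],[0,0,-2.3,3.38,0]]]' >/dev/null; python3 k.py
```

```text
48.45 [458.  256.6  60.5] [-3.136e+00  1.000e-03  1.659e+00] F [-8.2  1.4 -5.3] w 11.3 29.996171593666077 box [-87.2 185.6  60.5]
r 80.1 deg 159.2 Frad 5.7 Ffwd 7.9
```

```bash

python3 -m crank '[[[0,0,-0.12,0.2,0],[0,0,-0.18,0.4,0],[0,0,-0.24,0.6,0],[0,0,-0.3,0.8,0],[0,0,-0.35,1.0,0],[0,0,-0.39,1.2,0],[0,0,-0.43,1.4,0],[0,0,-0.45,1.5,0],[0,0,-0.45,1.5,0],[0,0,-0.45,1.5,0]]]' >/dev/null; python3 k.py
```

```text
49.45 [454.3 256.2  45.7] [-3.138e+00  1.000e-03  1.659e+00] F [-5.4  0.2 -7.6] w 10.7 29.996010661125183 box [-90.9 185.6  45.7]
r 79.7 deg 170.1 Frad 4.0 Ffwd 8.5
```

```bash

python3 -m crank '[[[0,0,-0.06,0.15,0],[0,0,-0.09,0.3,0],[0,0,-0.11,0.45,0],[0,0,-0.13,0.6,0],[0,0,-0.13,0.6,0],[0,0,-0.13,0.6,0],[0,0,-0.13,0.6,0],[0,0,-0.13,0.6,0],[0,0,-0.13,0.6,0],[0,0,-0.13,0.6,0]]]' >/dev/null; python3 k.py
```

```text
50.45 [453.9 256.2  40.2] [-3.14   0.     1.659] F [-5.9  0.3 -7.8] w 11.0 29.996227025985718 box [-91.4 185.6  40.2]
r 79.4 deg 174.1 Frad 5.1 Ffwd 8.3
```

```bash

python3 -m crank '[[[0,0,-0.03,0.1,0],[0,0,-0.05,0.2,0],[0,0,-0.05,0.3,0],[0,0,-0.05,0.35,0],[0,0,-0.05,0.35,0],[0,0,-0.05,0.35,0],[0,0,-0.05,0.35,0],[0,0,-0.05,0.35,0],[0,0,-0.05,0.35,0],[0,0,-0.05,0.35,0]]]' >/dev/null; python3 k.py
```

```text
51.45 [454.5 256.1  38. ] [3.14 0.   1.66] F [-6.7 -2.8  3.2] w 10.8 29.99718815088272 box [-90.8 185.4  38. ]
r 78.6 deg 175.6 Frad 7.0 Ffwd -2.7
```

```bash

python3 -m crank '[[[0.4,0,0,0,0],[0.4,0,0,0,0],[0.4,0,0,0,0],[0.4,0,0,0,0],[0.4,0,0,-1,0],[0.4,0,0,-3,0],[0.4,0,0,-6,0],[0.4,0,0,-9,0],[0.4,1,0,-13,0],[0.4,3,0,-16,0]]]' >/dev/null; python3 k.py; python3 - <<'E'
from h import *
p,d=bot.capture("scene");cv2.imwrite("pics/s6.png",cv2.resize(p[100:350,150:400,::-1],None,fx=2.4,fy=2.4))
p,d=bot.capture("top");T=cloud("top",d);C=np.stack(np.vectorize(lambda x,y:tuple(w2b([x,y,0])[:2]))(T[...,0],T[...,1])+(T[...,2],),-1)
m=lambda x:np.nanmedian(C[...,2][(abs(C[...,0]-x)<8)&(abs(C[...,1]+30)<60)])
print([m(x) for x in(-90,-50,0,50,80)])
E
```

```text
52.45 [452.2 286.  200.4] [ 3.139 -0.     1.658] F [ 1.5 -0.  -0.8] w 36.6 0.0 box [-90.5 215.4 200.4]
r 185.6 deg 114.9 Frad -1.4 Ffwd -1.0
[np.float64(89.26053766863484), np.float64(90.39183546573835), np.float64(90.8094840035898), np.float64(90.46983662710772), np.float64(89.16673145503425)]
```

View pics/s6.png

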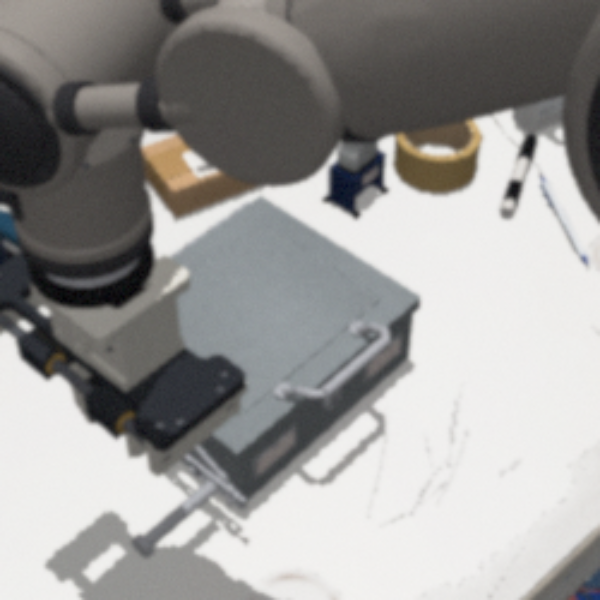

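The scene view shows the lid shut flat (front and rear heights agree) and the gripper clear of it, with the bystanders in place. I'm handing the job in.

```bash
python3 -c "
from plant import bot
print(bot.close_job())"
```

```text
the job is handed in; nothing more can be done
None
```

The rubber stamp was left standing on the floor of the box's front half, the lid is fully shut on its folded stay, the robot has let go, and the job is handed in at about 52.5 s; the hand-in returned no verdict.

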